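# Refit a valve handwheel and hold the contact probe on the test pad

### The arm

A 7-joint arm with a two-finger parallel gripper is mounted at the origin on a cart in front of the work surface, level with it; the furniture and walls round the work are solid. World frame = base frame: x ahead of the robot, y to its left, z up, the work surface at z = 0. Lengths are in m, angles in rad, forces in N, time in s.
With the tool pointing down it reaches from about 0.4 to 0.85 m from the base axis. Payload 10.4 kg.
Tool frame: the origin (TCP) lies on the centre line of the jaws, within the pads' length; the fingertips stand 11 mm ahead of it and the grasp point (between the pads) lies 8 mm behind it (tip_reach is the distance from the TCP to the fingertips, in m); z points along the fingers, y is the line along which they close (so a half turn about z gives the same grasp; the last joint's range is limited). The gripper opens to 85 mm and grips with 20 to 120 N. Pads are 22 mm wide; open, the fingers measure 114 mm over their backs; the gripper's body (76 mm by 85 mm) begins 54 mm behind the grasp point. The pads swing forward as they close: fully open they stand 13 mm farther back than shut.
Start: joints at [-1.185, 0.332, -0.065, 1.46, 0.022, 1.35, -0.088], TCP at [0.248, 0.574, 0.242] pointing down, gripper open.
Joint ranges: [-2.6, 2.6], [-0.5, 2.12], [-1.47, 1.34], [0.16, 2.42], [-1.27, 4.41], [0.06, 2.06], [-2.6, 2.6]. Speed limits (rad/s): [2.22, 2.22, 2.79, 2.79, 3.14, 3.14, 3.14].

### API

Orientations are given as a unit quaternion [x, y, z, w].
In Python, from workcell import get_obs, camera, hand_in, tip_reach gives the robot as it stands. The module is installed in compiled form; this text tells all that it offers.
- The arm moves only by the tool move_arm, never from a script. Its argument "plan" is a list of rows, each an object with "delta_pos": the shift along the tool's x, y, z in normalised numbers (1 is 1 m), a list of three; "turn": the turn, a rotation vector about the tool's x, y, z in normalised numbers (1 is pi/2 rad), a list of three; "fingers": the closure, from 0 (fully open) to 1 (shut). A call has 1 to 12 rows; each row is the pose to reach, as a shift and turn from the pose commanded when the call began, along the tool's axes at that moment; what a row does not reach only later rows make up. A row lasts 1/8 s, in which the tool goes at most 62.5 mm and 10.7 degrees, less where a joint would pass 70% of its speed; a pose out of reach is approached as far as the arm can. Shift and turn numbers lie between -1 and 1, and a call with a number outside is refused. A call with a gripper value outside its range is refused whole. The fingers move at their own pace and stop on an object; "force" is the grip in N (left out, the last holds). Time passes only in rows, so rows that repeat a pose let the fingers close. It gives the time, the measured TCP pose, the force, the opening and the grip force at its end, in the units of the state.
- get_obs(): the state, without advancing time (a new reading comes with each control period).
- camera(name): name is "side" or "top" or "wrist"; returns a dict with "color" (420x560x3 uint8, red, green, blue), "range_z" (420x560 float32, m along the optical axis (not along the pixel's ray), 0 where there is no reading), "fx", "fy", "cx", "cy" (pixels), "R" (3x3) and "t" (3): a world point X has camera coordinates R X + t; the wrist camera has in their place "tool_from_camera" (4x4, takes a point from camera to tool coordinates, whose origin is the TCP and whose axes are the flange's). Camera axes: x right, y down, z forward; pixel columns grow to the right and rows downward; lengths in m; the calibration is good to about 2 mm. A picture is of the moment at which its call begins: read the wrist's pose just before it.
- hand_in(): hands the job in; it is judged then, once.
The state is a dict: "clock": time; "joint_pos": joint angles; "joint_velocities": joint speeds; "tau": joint torques, N m; "position": TCP position; "ee_rot": TCP orientation; "ft_force": force on the tool from outside, world axes, zero at the start; "torque": the same for the moment, N m; "grip_width": opening from 0.0 (shut) to 1.0 (fully open); "grasp_force": force on a finger pad.
Only numpy, scipy, OpenCV 4.12 (cv2) and the standard library are available. Lean on these libraries where they do the work, as an engineer would, in place of code of your own. Each camera call takes 0.05 s, during which the arm holds its last target. There are 200 camera calls.

### The job

Finish the service of the valve and take its contact check: fit the loose handwheel onto the valve's square spindle, hub up and fully home on its shoulder, and let it go. Then take the probe out of its stand and hold its sprung tip on the centre of the marked ring on the valve's sloping test pad, square to the pad's face, with light pressure: the tip pressed in about halfway, never to its stop. Finish while still holding the probe there steadily, and leave the other things on the table undisturbed.

Things in the scene. Friction and masses are not known exactly. Their poses are not given: they have to be found in the camera images.
- valve: Fixed valve: aluminium base plate 150 x 90 x 10 mm, upright steel body (flange diameter 68 mm) with a flanged stub to each side (along y, radius 20, reaching 54 mm out at height 34 mm), topped by a square spindle. Origin: on the table under the spindle's axis, z up. Its -x side, roughly towards the robot, carries the sloping test pad, centre 80 mm out.
- spindle_shoulder (a point): Centre of the flat 36 mm shoulder at the foot of the valve's square spindle, 85 mm above the table; turns with the spindle. z up, x and y square to its flats. The spindle stands 24 mm above the shoulder: 14 mm square for 17 mm, then tapering to 8.4 mm. It turns stiffly (0.08 N m) about z.
- handwheel: Loose handwheel, about 150 g, flat on the table, hub up: black rim (diameter 90, 11 mm high), four spokes, aluminium hub 30 mm square and 42 mm tall with a 16 mm square bore right through. Grip the hub 11 to 42 mm above the underside. Origin: centre of the underside on the bore's axis; z up; x, y square to hub and bore flats. Any of the four quarter turns fits.
- probe: Contact probe, 100 g, upright in its stand: sprung tip, steel nose (diameter 10, 32 mm long), collar (diameter 26, 32 to 38 mm above the origin, resting on the stand), black grip 18 mm square from 38 to 100 mm, button to 102 mm. Origin: centre of the nose's lower end; z towards the grip; x, y square to its flats. The free tip ends 14 mm below the origin.
- tip (a point): The end of the probe's sprung tip: a ball end 6 mm in diameter, on the probe's axis.
- probe_tip (a joint): How far the probe's sprung tip is pushed in (m): 0 = free, 0.012 = at its stop. The spring pushes with 1.6 N at 0 and 4.0 N more per 10 mm, so 4.0 N at half travel (0.006).
- probe_stand: The probe's stand, fixed: a grey plate 64 mm square with its top 55 mm above the table, on four thin posts and a foot 76 mm square; the probe's nose hangs in a 14 mm hole through the middle of the plate. Origin: on the table under the hole. The probe must rise 47 mm or more to be clear.
- test_pad: The valve's sloping test pad: a round aluminium face 40 mm in diameter, tilted 25 degrees from level towards the valve's -x side, with an engraved ring 20 mm in diameter and a dot at its centre. Origin: the marked centre, about 56 mm above the table; z is the outward normal of the face; y is level.
- amber_bottle: Bystander: capped amber bottle, 46 mm diameter, 93 mm tall, origin under its centre.
- flask: Bystander: clear conical flask, 64 mm diameter, 105 mm tall, origin under its centre.
- jar: Bystander: white screw-cap jar, 48 mm diameter, 51 mm tall, origin under its centre.
- cork_ring: Bystander: cork ring lying flat, 82 mm diameter, 22 mm high, origin under its centre.
- vial: Bystander: white-capped glass vial, 28 mm diameter, 57 mm tall, origin under its centre.
- joint_clip: Bystander: white plastic joint clip lying flat, 38 x 43 x 17 mm, origin under its centre.
Not all that is in view belongs to the job. What is shaped like the probe_stand but turquoise is not meant.

How it is judged:
By the outcome, as a careful person would: the job done as asked, in the order asked, and still so for the second after the job is handed in, while the arm keeps its last pose, push and grip.
It also fails if it takes over 51 s, if anything falls off the work surface, if the arm or the gripper's body presses on something with over 40 N, if the wrist force passes 120 N, or if a joint passes its speed limit or range.

## Working session

There is one attempt and no reset: what is moved stays moved. The work goes in short steps, Python scripts to look and compute and a tool call to move; the robot and the scene stay as the last step left them, time stands still between calls to the robot, and variables do not carry over. Pictures are saved under pics/ and viewed, at most 10 in all, crops included, and the job is handed in when it is done.

Besides the shell and the picture viewer there is one more tool, called after "Request:" by a JSON object that holds its "op" and its "data", one argument or row to a line. move_arm: Moves the arm, as the interface text tells. Its arguments: {"type":"object","properties":{"plan":{"type":"array","items":{"type":"object","properties":{"delta_pos":{"type":"array","items":{"type":"number"}},"turn":{"type":"array","items":{"type":"number"}},"fingers":{"type":"number"}}}},"force":{"type":"number"}},"required":["plan"]}

```bash
mkdir -p pics
cat > h.py <<'E'
import numpy as np, cv2, pickle
from workcell import get_obs, camera, hand_in, tip_reach
from scipy.spatial.transform import Rotation as Rt
def snap(n):
    o=get_obs(); c=camera(n); c['o']=o
    if n=='wrist':
        T=np.eye(4); T[:3,:3]=Rt.from_quat(o['ee_rot']).as_matrix(); T[:3,3]=o['position']
        M=T@c['tool_from_camera']; c['R']=M[:3,:3].T; c['t']=-M[:3,:3].T@M[:3,3]
    return c
def save(c,f,box=None,s=1):
    im=c['color'][:,:,::-1]
    if box: im=im[box[1]:box[3],box[0]:box[2]]
    cv2.imwrite('pics/'+f,cv2.resize(im,None,fx=s,fy=s,interpolation=cv2.INTER_CUBIC))
def cloud(c):
    z=c['range_z']; v,u=np.mgrid[:z.shape[0],:z.shape[1]]
    P=np.stack([(u-c['cx'])/c['fx']*z,(v-c['cy'])/c['fy']*z,z],-1)
    W=(P-c['t'])@c['R']; W[z<=0]=np.nan; return W
def ray(c,u,v):
    d=np.array([(u-c['cx'])/c['fx'],(v-c['cy'])/c['fy'],1])@c['R']; return -c['R'].T@c['t'],d
def atz(c,u,v,z):
    o,d=ray(c,u,v); return o+d*(z-o[2])/d[2]
def tri(*a):
    A=np.zeros((3,3));b=np.zeros(3)
    for c,u,v in a:
        o,d=ray(c,u,v); d=d/np.linalg.norm(d); M=np.eye(3)-np.outer(d,d); A+=M;b+=M@o
    return np.linalg.solve(A,b)
E
cat > s.py <<'E'
from h import *
c=[snap(n) for n in('top','side')]
pickle.dump(c,open('c0.pkl','wb'))
save(c[0],'top0.png',None,1.4);save(c[1],'side0.png',None,1.4)
for k in c: print(k['fx'],k['cx'],k['cy'],-k['R'].T@k['t'],k['R'][2])
o=get_obs();print(o,tip_reach)
E
python3 s.py
```

```text
406.32776874181036 282.48321798805125 210.18015558555695 [ 0.36246155 -0.01911137  1.25838075] [ 1.58460922e-01  1.38950152e-04 -9.87365240e-01]
508.00485807194707 285.5392384475258 205.4000339275621 [ 0.06735814 -1.02081239  0.83843752] [ 0.38703448  0.72788423 -0.56602903]
{'clock': 0.1, 'joint_pos': array([-1.18461416,  0.33281209, -0.06471087,  1.46082554,  0.02162688,
        1.34989292, -0.08849644]), 'joint_velocities': array([-4.29319676e-05, -5.97041792e-04, -6.79169972e-05, -2.50179052e-03,
        9.25527708e-04, -2.96233038e-04, -2.43589567e-04]), 'tau': array([ 2.72771031e-03, -6.26747203e+01,  5.02203649e-02, -3.92423308e+01,
        1.64822041e-02,  7.14283306e-03,  3.01908540e-05]), 'position': array([0.24831445, 0.57322164, 0.24160856]), 'ee_rot': array([ 2.02952170e-01,  9.79188456e-01, -6.14481629e-04, -8.79494025e-05]), 'ft_force': array([-0.46575275, -0.47435342, -0.27900111]), 'torque': array([-0.0586743 ,  0.01649823, -0.0194983 ]), 'grasp_force': 0.0, 'grip_width': 1.0003555632674501} 0.011
```

View pics/top0.png

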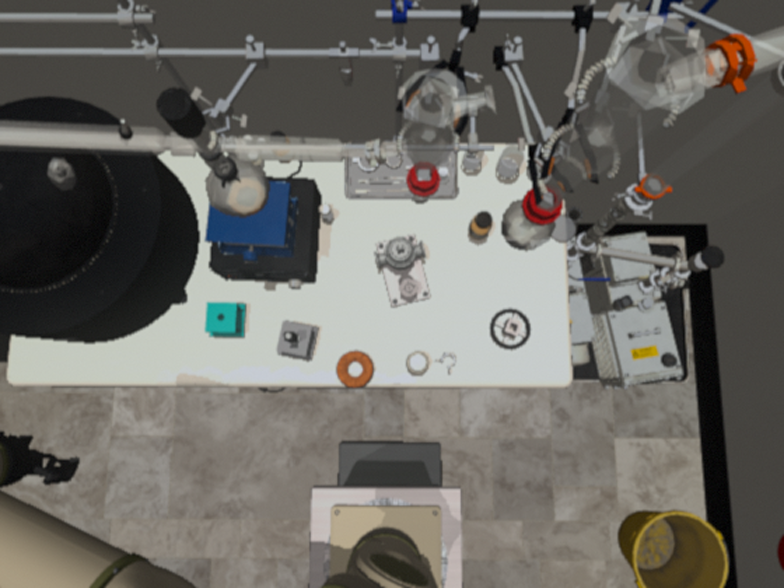

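View pics/side0.png

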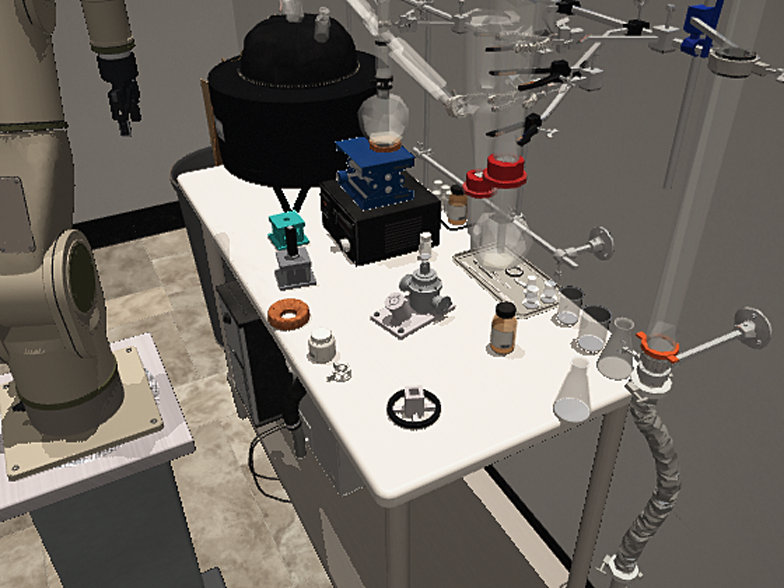

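Top view: handwheel at (510,328), valve at (403,255) with its pad at (409,288), grey stand with probe at (297,338), turquoise decoy stand at (225,318). Side view: wheel at (414,405), valve (427,285), probe (292,243) in the grey stand (295,268), and turquoise (287,228) behind it, which is not meant. The bystanders are the cork ring, jar, clip, bottle, flask and vial.

```bash
cat > m.py <<'E'
from h import *
c=pickle.load(open('c0.pkl','rb'))
k=1.4
print('wheel hub tri',tri((c[0],511/k,327/k),(c[1],415/k,391/k)))
W=[cloud(x) for x in c]
def reg(i,box):
    u0,v0,u1,v1=[int(q/k) for q in box]; p=W[i][v0:v1,u0:u1].reshape(-1,3); return p[~np.isnan(p[:,0])]
for name,i,box in(('wheel',0,(485,302,536,354)),('wheel',1,(380,375,450,435)),('probe',0,(270,312,325,365)),('probe',1,(265,220,325,295)),('valve',0,(370,230,440,310)),('valve',1,(365,225,460,340))):
    p=reg(i,box); p=p[(p[:,2]>.004)&(p[:,2]<.3)]
    print(name,i,len(p))
    for a,b in((.005,.02),(.03,.05),(.05,.06),(.06,.08),(.08,.1),(.1,.13),(.13,.2)):
        q=p[(p[:,2]>a)&(p[:,2]<b)]
        if len(q)>3: print('  ',a,b,len(q),q.min(0).round(3),q.max(0).round(3),np.median(q,0).round(4))
# overhead
for i in(0,1):
    p=W[i].reshape(-1,3); m=(p[:,0]>.3)&(p[:,0]<.75)&(abs(p[:,1])<.45)&(p[:,2]>.12)
    q=p[m]; print(i,len(q))
    for x0 in np.arange(.3,.75,.1):
        for y0 in np.arange(-.4,.4,.1):
            r=q[(q[:,0]>=x0)&(q[:,0]<x0+.1)&(q[:,1]>=y0)&(q[:,1]<y0+.1)]
            if len(r)>3: print(round(x0,2),round(y0,2),len(r),r[:,2].min().round(2),r[:,2].max().round(2))
a=c[0]['color'][:,:,::-1]; b=c[1]['color'][:,:,::-1]
def cr(im,x,y,w=60,h=60): x,y=int(x/k),int(y/k); return cv2.resize(im[y-h//2:y+h//2,x-w//2:x+w//2],(390,295),interpolation=cv2.INTER_CUBIC)
cv2.imwrite('pics/crops.png',np.vstack([np.hstack([cr(a,510,328),cr(a,297,338)]),np.hstack([cr(b,414,405),cr(b,292,258)])]))
E
python3 m.py
```

```text
wheel hub tri [ 0.49080448 -0.26881603  0.03984026]
wheel 0 494
   0.005 0.02 355 [ 0.437 -0.326  0.005] [ 0.543 -0.219  0.02 ] [ 0.4868 -0.2665  0.0105]
   0.03 0.05 88 [ 0.468 -0.288  0.032] [ 0.505 -0.252  0.05 ] [ 0.4862 -0.2708  0.0418]
wheel 1 742
   0.005 0.02 495 [ 0.445 -0.318  0.005] [ 0.547 -0.208  0.02 ] [ 0.4799 -0.2838  0.0103]
   0.03 0.05 166 [ 0.471 -0.292  0.031] [ 0.508 -0.254  0.046] [ 0.489  -0.2764  0.0409]
probe 0 670
   0.005 0.02 155 [0.411 0.141 0.005] [0.519 0.257 0.015] [0.4448 0.1694 0.0082]
   0.03 0.05 12 [0.43  0.159 0.041] [0.486 0.215 0.05 ] [0.4466 0.1671 0.0458]
   0.05 0.06 383 [0.424 0.16  0.05 ] [0.495 0.233 0.06 ] [0.4562 0.1918 0.055 ]
   0.06 0.08 17 [0.438 0.165 0.06 ] [0.482 0.224 0.076] [0.4584 0.1872 0.0653]
   0.08 0.1 12 [0.451 0.187 0.08 ] [0.465 0.2   0.099] [0.4525 0.1878 0.0843]
   0.1 0.13 54 [0.451 0.187 0.1  ] [0.469 0.204 0.13 ] [0.459  0.1939 0.1227]
probe 1 1201
   0.005 0.02 446 [0.419 0.151 0.005] [0.598 0.391 0.02 ] [0.4717 0.2032 0.0084]
   0.03 0.05 119 [0.425 0.155 0.03 ] [0.594 0.384 0.05 ] [0.4769 0.1741 0.0443]
   0.0
[... 1522 characters left out ...]
0.2 34 0.5 0.51
0.6 -0.1 409 0.41 0.56
0.6 0.1 613 0.12 0.23
0.6 0.2 2750 0.12 0.59
0.6 0.3 2372 0.12 0.57
0.7 -0.4 182 0.73 0.75
0.7 -0.3 596 0.43 0.74
0.7 -0.2 571 0.42 0.56
0.7 -0.1 2026 0.17 0.56
0.7 -0.0 613 0.38 0.42
0.7 0.1 1196 0.12 0.5
0.7 0.2 2122 0.22 0.59
0.7 0.3 471 0.13 0.54
1 19367
0.4 0.1 23 0.12 0.13
0.5 0.1 20 0.12 0.12
0.5 0.2 31 0.12 0.13
0.5 0.3 17 0.12 0.28
0.6 -0.4 91 0.25 0.64
0.6 -0.3 6200 0.22 0.64
0.6 -0.1 255 0.42 0.56
0.6 0.1 854 0.12 0.23
0.6 0.2 1602 0.12 0.52
0.6 0.3 1493 0.12 0.51
0.7 -0.4 20 0.52 0.59
0.7 -0.3 954 0.43 0.59
0.7 -0.2 290 0.26 0.55
0.7 -0.1 2180 0.17 0.56
0.7 -0.0 412 0.37 0.43
0.7 0.1 902 0.12 0.49
0.7 0.2 1466 0.13 0.52
0.7 0.3 122 0.19 0.51
```

View pics/crops.png

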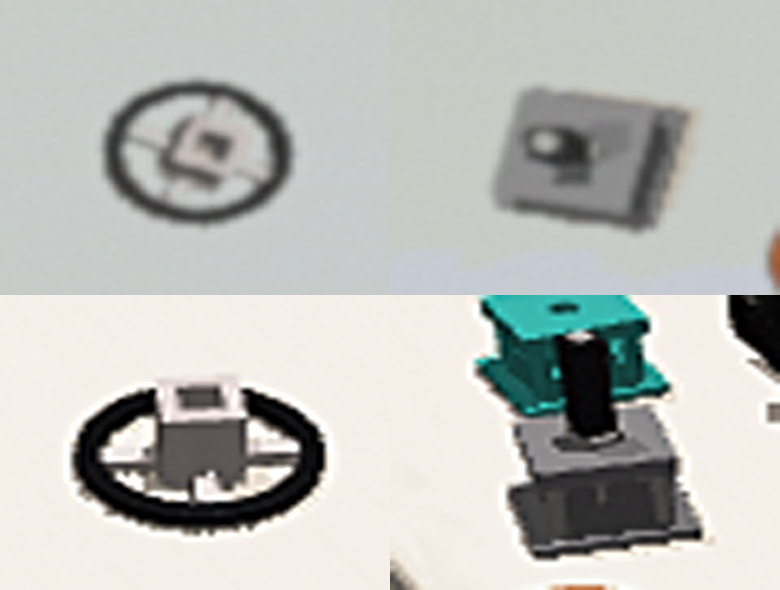

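The crops confirm it: the handwheel hub has a square bore, and the black-gripped probe stands in the grey stand. The turquoise stand is empty.

```bash
cat >> h.py <<'E'
def down(yaw): # tool down, tool x at azimuth yaw
    return Rt.from_euler('z',yaw)*Rt.from_euler('x',np.pi)
def rel(pos,rot,o=None):
    "shift & turn in the tool axes from the present pose; first-order bits only"
    o=o or get_obs(); R=Rt.from_quat(o['ee_rot'])
    d=R.inv().apply(np.array(pos)-o['position']); t=(R.inv()*rot).as_rotvec()
    print('delta',d.round(4).tolist(),'turn',t.round(4).tolist()); return d,t
E
python3 - <<'E'
from h import *
c=pickle.load(open('c0.pkl','rb'))
for k in c:
    p=cloud(k).reshape(-1,3); q=p[(p[:,0]>.15)&(p[:,0]<.52)&(p[:,1]>.22)&(p[:,1]<.7)&(p[:,2]>.03)&(p[:,2]<.6)]
    for y in np.arange(.22,.7,.08):
        r=q[(q[:,1]>=y)&(q[:,1]<y+.08)]
        if len(r): print(round(y,2),len(r),r.min(0).round(2),r.max(0).round(2))
w=snap('wrist'); T=w['tool_from_camera']; print(T.round(3),w['fx'])
o=get_obs(); R=Rt.from_quat(o['ee_rot']); print(R.as_matrix().round(3))
rel([.42,.10,.26],down(np.pi))
rel([.46,-.27,.26],down(np.pi))
E
```

```text
0.22 53 [0.43 0.22 0.05] [0.49 0.23 0.06]
0.3 316 [0.47 0.32 0.04] [0.52 0.38 0.06]
0.38 297 [0.23 0.38 0.05] [0.52 0.46 0.6 ]
0.46 2435 [0.21 0.46 0.09] [0.52 0.54 0.44]
0.54 1872 [0.21 0.54 0.09] [0.52 0.62 0.43]
0.62 511 [0.28 0.62 0.12] [0.52 0.66 0.31]
0.22 20 [0.43 0.22 0.05] [0.5  0.23 0.06]
0.3 187 [0.47 0.32 0.03] [0.52 0.38 0.06]
0.38 298 [0.48 0.38 0.05] [0.52 0.46 0.3 ]
0.46 2727 [0.21 0.46 0.09] [0.52 0.54 0.52]
0.54 1836 [0.21 0.54 0.09] [0.52 0.62 0.52]
0.62 263 [0.28 0.62 0.09] [0.52 0.7  0.33]
[[-0.    -0.962 -0.274  0.068]
 [ 1.    -0.     0.     0.   ]
 [-0.    -0.274  0.962 -0.132]
 [ 0.     0.     0.     1.   ]] 337.4882938890394
[[-0.918  0.398 -0.   ]
 [ 0.398  0.918 -0.001]
 [-0.    -0.001 -1.   ]]
delta [-0.3456, -0.366, -0.0179] turn [-0.0011, -0.0002, -0.4088]
delta [-0.5294, -0.6896, -0.0175] turn [-0.0011, -0.0002, -0.4088]
```

The manual's scale: turns go in shares of pi/2 rad. Converting my numbers, -0.409 rad / 1.5708 = -0.2604.

Request:
{"op": "move_arm", "data": {
  "plan": [
    {"delta_pos": [-0.346,-0.366,-0.018],"turn": [0,0,-0.1146],"fingers": 0},
    {"delta_pos": [-0.346,-0.366,-0.018],"turn": [0,0,-0.2292],"fingers": 0},
    {"delta_pos": [-0.346,-0.366,-0.018],"turn": [0,0,-0.2604],"fingers": 0},
    {"delta_pos": [-0.346,-0.366,-0.018],"turn": [0,0,-0.2604],"fingers": 0},
    {"delta_pos": [-0.346,-0.366,-0.018],"turn": [0,0,-0.2604],"fingers": 0},
    {"delta_pos": [-0.346,-0.366,-0.018],"turn": [0,0,-0.2604],"fingers": 0},
    {"delta_pos": [-0.346,-0.366,-0.018],"turn": [0,0,-0.2604],"fingers": 0},
    {"delta_pos": [-0.346,-0.366,-0.018],"turn": [0,0,-0.2604],"fingers": 0},
    {"delta_pos": [-0.529,-0.69,-0.018],"turn": [0,0,-0.2604],"fingers": 0},
    {"delta_pos": [-0.529,-0.69,-0.018],"turn": [0,0,-0.2604],"fingers": 0},
    {"delta_pos": [-0.529,-0.69,-0.018],"turn": [0,0,-0.2604],"fingers": 0},
    {"delta_pos": [-0.529,-0.69,-0.018],"turn": [0,0,-0.2604],"fingers": 0}
  ]
}}

```text
clock: 1.65
position: [0.4457, -0.1467, 0.2604]
ee_rot: [-0.0, 1.0, 0.0, 0.0]
ft_force: [1.3, 0.5, 0.3]
grip_width: 0.999
grasp_force: 0.0
```

Request:
{"op": "move_arm", "data": {
  "plan": [
    {"delta_pos": [-0.025,-0.113,0.03],"turn": [0,0,0],"fingers": 0},
    {"delta_pos": [-0.025,-0.113,0.03],"turn": [0,0,0],"fingers": 0},
    {"delta_pos": [-0.025,-0.113,0.03],"turn": [0,0,0],"fingers": 0},
    {"delta_pos": [-0.025,-0.113,0.03],"turn": [0,0,0],"fingers": 0}
  ]
}}

```text
clock: 2.15
position: [0.4709, -0.2572, 0.2299]
ee_rot: [-0.0, 1.0, 0.0, -0.0]
ft_force: [-0.1, 1.3, 0.4]
grip_width: 0.998
grasp_force: 0.0
```

Run:
```python
from h import *
w=snap('wrist'); pickle.dump(w,open('w1.pkl','wb')); print(w['o']['position'],w['o']['joint_velocities'].round(3))
save(w,'w1.png',None,1.4)
W=cloud(w); p=W.reshape(-1,3); p=p[~np.isnan(p[:,0])]
q=p[(p[:,2]>.035)&(p[:,2]<.05)&(abs(p[:,0]-.489)<.05)&(abs(p[:,1]+.27)<.05)]
print(len(q),q.min(0),q.max(0),np.median(q,0)); 
r=cv2.minAreaRect((q[:,:2]*1000).astype(np.float32)); print(r)
q=p[(p[:,2]>.006)&(p[:,2]<.016)&(abs(p[:,0]-.489)<.06)&(abs(p[:,1]+.27)<.06)]
print(cv2.minEnclosingCircle((q[:,:2]*1000).astype(np.float32)))
```

```text
[ 0.47093746 -0.25719591  0.22994273] [-0.02  -0.031 -0.016  0.003  0.    -0.001  0.001]
735 [ 0.47101484 -0.29023766  0.03504653] [ 0.50913956 -0.25164989  0.04405549] [ 0.48954555 -0.27054989  0.0419532 ]
((490.28326416015625, -270.9757385253906), (29.98666763305664, 30.36610984802246), 66.67853546142578)
((490.2229919433594, -271.05059814453125), 44.87059020996094)
```

View pics/w1.png

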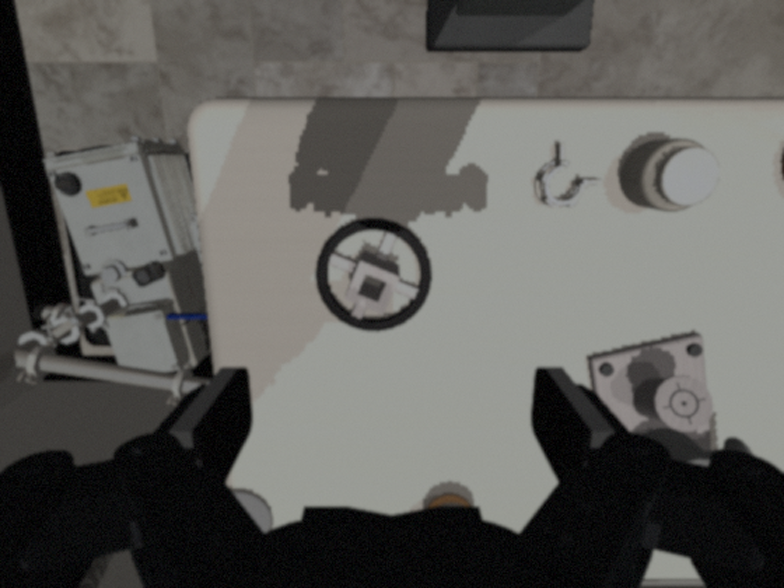

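Wheel in w1: hub at (373,288), rim centre (374,273). It measures (0.4903, -0.2710) with hub top 42 mm, hub 30 mm square, rim diameter 90 and hub yaw −23.3°, all as they must be. Next I look closely at the valve.

Request:
{"op": "move_arm", "data": {
  "plan": [
    {"delta_pos": [-0.125,0.227,-0.02],"turn": [0,0,0],"fingers": 0},
    {"delta_pos": [-0.125,0.227,-0.02],"turn": [0,0,0],"fingers": 0},
    {"delta_pos": [-0.125,0.227,-0.02],"turn": [0,0,0],"fingers": 0},
    {"delta_pos": [-0.125,0.227,-0.02],"turn": [0,0,0],"fingers": 0},
    {"delta_pos": [-0.125,0.227,-0.02],"turn": [0,0,0],"fingers": 0},
    {"delta_pos": [-0.125,0.227,-0.02],"turn": [0,0,0],"fingers": 0}
  ]
}}

```text
clock: 2.95
position: [0.5958, -0.0293, 0.2506]
ee_rot: [-0.001, 1.0, 0.0, 0.0]
ft_force: [-0.2, -0.2, 0.3]
grip_width: 0.999
grasp_force: 0.0
```

Run:
```python
from h import *
w=snap('wrist'); pickle.dump(w,open('w2.pkl','wb')); print(w['o']['position'],abs(w['o']['joint_velocities']).max().round(3))
save(w,'w2.png',(140,80,440,305),2.6)
W=cloud(w); p=W.reshape(-1,3); p=p[~np.isnan(p[:,0])]
p=p[(abs(p[:,0]-.61)<.12)&(abs(p[:,1]+.03)<.1)]
def sec(a,b,c,r):
    q=p[(p[:,2]>a)&(p[:,2]<b)&(np.hypot(*(p[:,:2]-c).T)<r)]; print(a,b,len(q),cv2.minAreaRect((q[:,:2]*1000).astype(np.float32)),np.median(q,0)); return q
s=[.647,-.027]
sec(.106,.112,s,.03);sec(.09,.1025,s,.02);sec(.082,.0885,s,.03)
q=sec(.006,.013,[.6,-.03],.2)
P=np.array([.572,-.042])
for _ in range(3):
    q=p[(np.hypot(*(p[:,:2]-P).T)<.022)&(p[:,2]>.04)&(p[:,2]<.075)]
    m=np.median(q,0); 
    A=np.c_[q[:,:2]-P,np.ones(len(q))]; 
    k=np.ones(len(q),bool)
    for _ in range(5):
        g=np.linalg.lstsq(A[k],q[k,2],rcond=None)[0]; k=abs(A@g-q[:,2])<.002
    n=np.array([-g[0],-g[1],1]);n/=np.linalg.norm(n)
    P=(q[k,:2].min(0)+q[k,:2].max(0))/2
print(len(q),k.sum(),'n',n,'tilt',np.degrees(np.arccos(n[2])),'az',np.degrees(np.arctan2(n[1],n[0])),'ctr',P,g,q[k].min(0),q[k].max(0))
```

```text
[ 0.595802   -0.02933723  0.25064257] 0.04
0.106 0.112 137 ((649.3860473632812, -27.09013557434082), (10.439020156860352, 10.890018463134766), 15.850234031677246) [ 0.64917874 -0.02691834  0.10878105]
0.09 0.1025 107 ((649.73046875, -27.160539627075195), (13.874926567077637, 14.110102653503418), 19.420682907104492) [ 0.64420079 -0.02686639  0.09743115]
0.082 0.0885 925 ((649.7875366210938, -27.55731773376465), (44.11959457397461, 43.91245651245117), 19.102659225463867) [ 0.64506166 -0.02677626  0.08483161]
0.006 0.013 4743 ((620.7631225585938, -34.41323471069336), (149.21836853027344, 90.05166625976562), 14.130461692810059) [ 0.59772226 -0.03418513  0.01002548]
1291 1244 n [-0.40524305 -0.09851374  0.90888564] tilt 24.64819301890187 az -166.33655472462792 ctr [ 0.57287661 -0.04631041] [0.44586803 0.10838959 0.05616085] [ 0.55496316 -0.0657715   0.04677188] [ 0.59079005 -0.02684933  0.06474197]
```

View pics/w2.png

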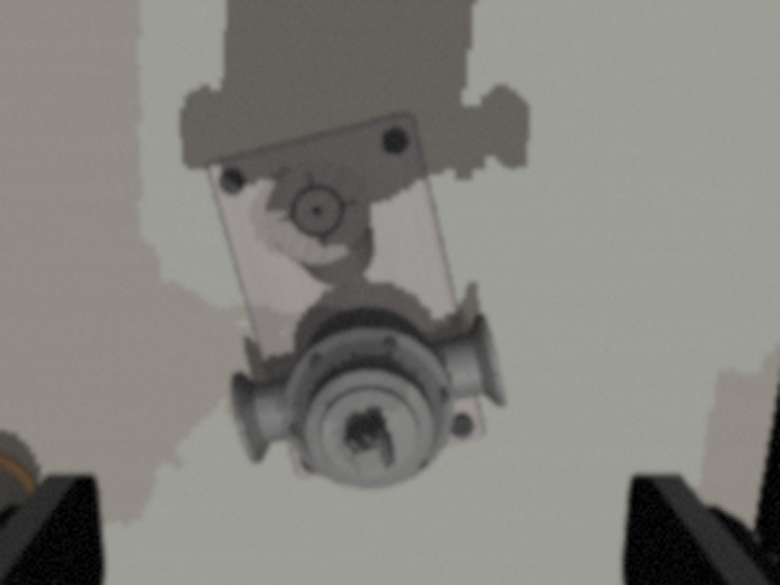

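Valve in crop w2: pad dot at (317,210), spindle top at (365,425), plate yaw 14.1°. Next I refine the spindle yaw and the pad centre.

Run:
```python
from h import *
w=pickle.load(open('w2.pkl','rb')); c=pickle.load(open('c0.pkl','rb'))
print('dot',atz(w,140+317/2.6,80+210/2.6,.0562))
for nm,k in(('w',w),('top',c[0]),('side',c[1])):
    p=cloud(k).reshape(-1,3); p=p[~np.isnan(p[:,0])]; p=p[np.hypot(*(p[:,:2]-[.649,-.027]).T)<.014]
    for a,b in((.088,.1025),(.09,.1),(.1075,.112),(.105,.112)):
        q=p[(p[:,2]>a)&(p[:,2]<b)][:,:2]*1000
        if len(q)<8: continue
        best=min((sum(np.ptp(q@np.array([[np.cos(t),-np.sin(t)],[np.sin(t),np.cos(t)]]),axis=0)),np.degrees(t)) for t in np.radians(np.arange(-45,45,.5)))
        print(nm,a,b,len(q),best,q.mean(0))
o=w['o']
save(w,'sp.png',(255,220,310,270),11)
g=down(np.radians(156.7))
rel([.4903,-.2710,.10],g); rel([.4903,-.2710,.028],g)
```

```text
dot [ 0.57309469 -0.04624931  0.0562    ]
w 0.088 0.1025 120 (np.float64(28.004089866063254), np.float64(19.5)) [644.85807796 -27.18895579]
w 0.09 0.1 75 (np.float64(27.885152909486266), np.float64(20.0)) [644.46297891 -27.18076073]
w 0.1075 0.112 111 (np.float64(19.57935591123939), np.float64(17.0)) [649.76015517 -27.21604418]
w 0.105 0.112 166 (np.float64(22.913262317938006), np.float64(18.0)) [648.86462335 -27.04728713]
top 0.088 0.1025 14 (np.float64(36.96941499210783), np.float64(22.5)) [645.09285461 -26.7696091 ]
top 0.1075 0.112 9 (np.float64(16.440072822502373), np.float64(41.0)) [647.13310276 -26.4528153 ]
top 0.105 0.112 15 (np.float64(23.623901826403067), np.float64(0.0)) [647.13854294 -25.81448832]
side 0.088 0.1025 33 (np.float64(28.477993477207008), np.float64(-27.0)) [645.99228073 -31.55368414]
side 0.09 0.1 24 (np.float64(28.477993477207008), np.float64(-27.0)) [646.52296756 -31.98189338]
side 0.1075 0.112 9 (np.float64(23.048736054277132), np.float64(-4.0)) [647.99915267 -28.9728214 ]
side 0.105 0.112 14 (np.float64(24.451632730523016), np.float64(5.5)) [647.86065545 -28.86617522]
delta [0.1053, -0.2399, 0.1506] turn [0.0003, 0.0005, 0.407]
delta [0.1053, -0.2399, 0.2226] turn [0.0003, 0.0005, 0.407]
```

View pics/sp.png

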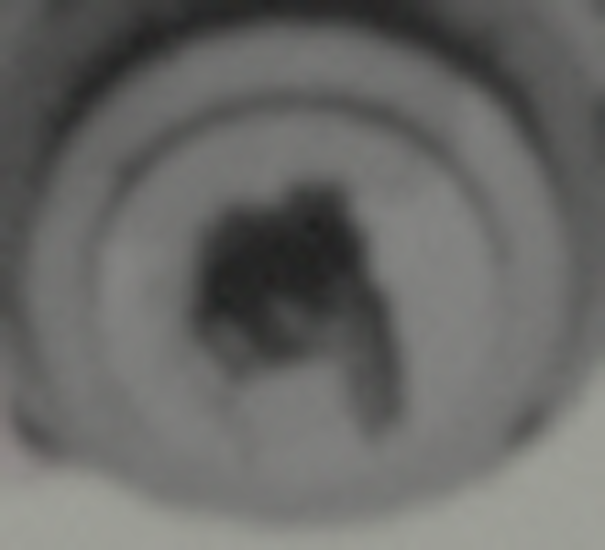

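In the tool's units: 0.407 rad / 1.5708 = 0.2591.

Request:
{"op": "move_arm", "data": {
  "plan": [
    {"delta_pos": [0.105,-0.24,0.15],"turn": [0,0,0.1146],"fingers": 0},
    {"delta_pos": [0.105,-0.24,0.15],"turn": [0,0,0.2292],"fingers": 0},
    {"delta_pos": [0.105,-0.24,0.15],"turn": [0,0,0.2591],"fingers": 0},
    {"delta_pos": [0.105,-0.24,0.15],"turn": [0,0,0.2591],"fingers": 0},
    {"delta_pos": [0.105,-0.24,0.15],"turn": [0,0,0.2591],"fingers": 0},
    {"delta_pos": [0.105,-0.24,0.15],"turn": [0,0,0.2591],"fingers": 0},
    {"delta_pos": [0.1055,-0.24,0.15],"turn": [0,0,0.2591],"fingers": 0},
    {"delta_pos": [0.1055,-0.24,0.19],"turn": [0,0,0.2591],"fingers": 0},
    {"delta_pos": [0.1055,-0.24,0.2226],"turn": [0,0,0.2591],"fingers": 0},
    {"delta_pos": [0.1055,-0.24,0.2226],"turn": [0,0,0.2591],"fingers": 0}
  ],
  "force": 50
}}

```text
clock: 4.25
position: [0.49, -0.269, 0.0266]
ee_rot: [0.201, 0.98, 0.0, -0.001]
ft_force: [0.2, -0.8, 0.3]
grip_width: 1.001
grasp_force: 0.0
```

Run:
```python
from h import *
rel([.4903,-.2710,.028],down(np.radians(156.7)))
```

```text
delta [-0.001, -0.0017, -0.0014] turn [0.0003, -0.0029, 0.0015]
```

Request:
{"op": "move_arm", "data": {
  "plan": [
    {"delta_pos": [-0.001,-0.0017,-0.002],"turn": [0,0,0],"fingers": 0.2},
    {"delta_pos": [-0.001,-0.0017,-0.002],"turn": [0,0,0],"fingers": 1},
    {"delta_pos": [-0.001,-0.0017,-0.002],"turn": [0,0,0],"fingers": 1},
    {"delta_pos": [-0.001,-0.0017,-0.002],"turn": [0,0,0],"fingers": 1},
    {"delta_pos": [-0.001,-0.0017,-0.002],"turn": [0,0,0],"fingers": 1},
    {"delta_pos": [-0.001,-0.0017,-0.002],"turn": [0,0,0],"fingers": 1}
  ],
  "force": 50
}}

```text
clock: 5.0
position: [0.4915, -0.2728, 0.0307]
ee_rot: [0.202, 0.979, 0.0, 0.001]
ft_force: [-1.0, 0.6, 7.8]
grip_width: 0.339
grasp_force: 50.4
```

Run:
```python
from h import *
o=get_obs();print(o['position'],o['grip_width'],o['grasp_force'],o['ft_force'])
g=down(np.radians(198.5))
rel([.4903,-.2710,.16],g); rel([.6497,-.0271,.16],g);rel([.6497,-.0271,.14],g)
```

```text
[ 0.49148103 -0.27281012  0.03071357] 0.33886341922255686 50.406579561531544 [-1.04546278  0.57268723  7.77180641]
delta [0.0016, 0.0013, -0.1293] turn [-0.0, 0.0017, -0.7296]
delta [-0.0483, 0.2883, -0.1291] turn [-0.0, 0.0017, -0.7296]
delta [-0.0483, 0.2883, -0.1091] turn [-0.0, 0.0017, -0.7296]
```

In the tool's units: -0.73 rad / 1.5708 = -0.4647.

Request:
{"op": "move_arm", "data": {
  "plan": [
    {"delta_pos": [0,0,-0.06],"turn": [0,0,0],"fingers": 1},
    {"delta_pos": [0,0,-0.12],"turn": [0,0,-0.1146],"fingers": 1},
    {"delta_pos": [-0.048,0.288,-0.135],"turn": [0,0,-0.2292],"fingers": 1},
    {"delta_pos": [-0.048,0.288,-0.135],"turn": [0,0,-0.3438],"fingers": 1},
    {"delta_pos": [-0.048,0.288,-0.135],"turn": [0,0,-0.4647],"fingers": 1},
    {"delta_pos": [-0.048,0.288,-0.135],"turn": [0,0,-0.4647],"fingers": 1},
    {"delta_pos": [-0.048,0.288,-0.135],"turn": [0,0,-0.4647],"fingers": 1},
    {"delta_pos": [-0.048,0.288,-0.135],"turn": [0,0,-0.4647],"fingers": 1},
    {"delta_pos": [-0.048,0.288,-0.135],"turn": [0,0,-0.4647],"fingers": 1}
  ]
}}

```text
clock: 6.12
position: [0.6484, -0.0279, 0.1645]
ee_rot: [-0.161, 0.987, -0.0, -0.0]
ft_force: [-0.0, 0.2, -2.0]
grip_width: 0.336
grasp_force: 50.5
```

```bash
cat > chk.py <<'E'
from h import *
import sys
w=snap('wrist'); o=w['o']; print(o['position'],o['ft_force'].round(1),o['grip_width'],abs(o['joint_velocities']).max())
if len(sys.argv)>1: save(w,sys.argv[1],None,1.4)
p=cloud(w).reshape(-1,3); p=p[~np.isnan(p[:,0])]
R=Rt.from_quat(o['ee_rot']); q=R.inv().apply(p-o['position'])
print('tool axes',R.as_matrix()[:,2].round(4),np.degrees(np.arctan2(*R.as_matrix()[[1,0],0])))
rim=q[(q[:,2]>.014)&(q[:,2]<.024)&(np.hypot(q[:,0],q[:,1])<.052)&(np.hypot(q[:,0],q[:,1])>.036)]
print('rim',len(rim),np.median(rim,0),rim.min(0),rim.max(0))
# outer-circle fit: per-angle max radius
from scipy.optimize import least_squares
a=np.degrees(np.arctan2(rim[:,1],rim[:,0])); 
f=lambda s:np.hypot(rim[:,0]-s[0],rim[:,1]-s[1])-s[2]
s=least_squares(f,[0,0,.042],loss='soft_l1',f_scale=.001).x; print('mid circle',s)
A=np.c_[rim[:,:2],np.ones(len(rim))]; print('tilt',np.linalg.lstsq(A,rim[:,2],rcond=None)[0])
E
python3 chk.py w3.png
```

```text
[ 0.64835103 -0.02792043  0.16448033] [-0.   0.2 -2. ] 0.3361392772205883 0.016612657796499147
tool axes [-7.e-04 -7.e-04 -1.e+00] -161.51610936561315
rim 6731 [ 0.02430144 -0.00104521  0.01976729] [-0.04309448 -0.04502292  0.01770677] [0.04644961 0.04420402 0.02398403]
mid circle [ 0.00149011 -0.00024353  0.0405909 ]
tilt [ 0.00310794 -0.00093336  0.01980657]
```

View pics/w3.png

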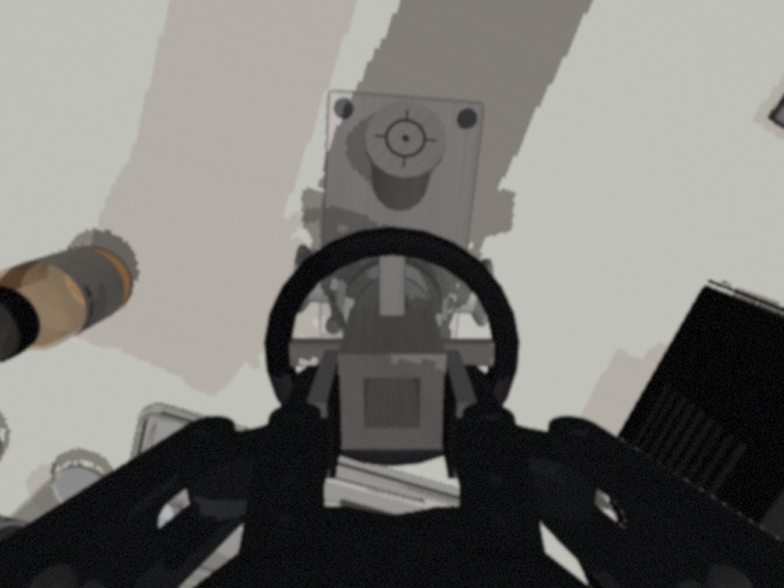

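Wheel in w3: rim centre at about (392,340), hub top (392,400) with its bore open, held level and 1.5 mm ahead of the tool axis. I correct for that and lower onto the spindle.

Request:
{"op": "move_arm", "data": {
  "plan": [
    {"delta_pos": [-0.003,0.0004,0.012],"turn": [0,0,0],"fingers": 1},
    {"delta_pos": [-0.003,0.0004,0.02],"turn": [0,0,0],"fingers": 1},
    {"delta_pos": [-0.003,0.0004,0.024],"turn": [0,0,0],"fingers": 1},
    {"delta_pos": [-0.003,0.0004,0.028],"turn": [0,0,0],"fingers": 1},
    {"delta_pos": [-0.003,0.0004,0.032],"turn": [0,0,0],"fingers": 1},
    {"delta_pos": [-0.003,0.0004,0.034],"turn": [0,0,0],"fingers": 1},
    {"delta_pos": [-0.003,0.0004,0.034],"turn": [0,0,0],"fingers": 1}
  ]
}}

```text
clock: 7.05
position: [0.6515, -0.0257, 0.1306]
ee_rot: [-0.161, 0.987, 0.0, -0.0]
ft_force: [-0.8, -0.7, -2.4]
grip_width: 0.338
grasp_force: 50.5
```

```bash
python3 chk.py; python3 -c "
from h import *
print(get_obs()['torque'])"
```

```text
[ 0.651481   -0.02574287  0.13055833] [-0.8 -0.7 -2.4] 0.3377956363075035 0.005587709785280378
tool axes [-1.e-04  1.e-04 -1.e+00] -161.47702513208284
rim 6720 [ 0.02427107 -0.00104079  0.01976333] [-0.04264802 -0.04487984  0.01724423] [0.04638101 0.04425092 0.02399436]
mid circle [ 0.0014822  -0.00024428  0.04060351]
tilt [ 0.00317791 -0.00076055  0.01979052]
[-0.00153099 -0.00335214 -0.04204962]
```

Request:
{"op": "move_arm", "data": {
  "plan": [
    {"delta_pos": [0,0,0.005],"turn": [0,0,0],"fingers": 1},
    {"delta_pos": [0,0,0.01],"turn": [0,0,0],"fingers": 1},
    {"delta_pos": [0,0,0.013],"turn": [0,0,0],"fingers": 1},
    {"delta_pos": [0,0,0.0155],"turn": [0,0,0],"fingers": 1},
    {"delta_pos": [0,0,0.0155],"turn": [0,0,0],"fingers": 1}
  ]
}}

```text
clock: 7.72
position: [0.6516, -0.0258, 0.1158]
ee_rot: [-0.161, 0.987, 0.0, 0.0]
ft_force: [-3.8, 0.1, 3.9]
grip_width: 0.341
grasp_force: 51.1
```

Request:
{"op": "move_arm", "data": {
  "plan": [
    {"delta_pos": [0,0,0.0005],"turn": [0,0,0],"fingers": 0.6},
    {"delta_pos": [0,0,0],"turn": [0,0,0],"fingers": 0.2},
    {"delta_pos": [0,0,0],"turn": [0,0,0],"fingers": 0},
    {"delta_pos": [0,0,0],"turn": [0,0,0],"fingers": 0},
    {"delta_pos": [0,0,-0.03],"turn": [0,0,0],"fingers": 0},
    {"delta_pos": [0,0,-0.08],"turn": [0,0,0],"fingers": 0},
    {"delta_pos": [0.03,0,-0.11],"turn": [0,0,0],"fingers": 0},
    {"delta_pos": [0.05,0,-0.13],"turn": [0,0,0],"fingers": 0},
    {"delta_pos": [0.05,0,-0.13],"turn": [0,0,0],"fingers": 0}
  ]
}}

```text
clock: 8.85
position: [0.6042, -0.0425, 0.2471]
ee_rot: [-0.16, 0.987, 0.0, 0.002]
ft_force: [0.8, 0.3, -0.8]
grip_width: 1.001
grasp_force: 0.0
```

Run:
```python
from h import *
w=snap('wrist'); pickle.dump(w,open('w4.pkl','wb')); o=w['o']; print(o['position'],o['ft_force'],o['clock'])
p=cloud(w).reshape(-1,3); p=p[~np.isnan(p[:,0])]; p=p[np.hypot(*(p[:,:2]-[.6497,-.0271]).T)<.05]
q=p[(p[:,2]>.12)&(p[:,2]<.135)]; print('hub',len(q),np.median(q,0),cv2.minAreaRect((q[:,:2]*1000).astype(np.float32)))
q=p[(p[:,2]>.09)&(p[:,2]<.104)&(np.hypot(*(p[:,:2]-[.6497,-.0271]).T)>.035)]; print('rim',len(q),np.median(q,0),cv2.minEnclosingCircle((q[:,:2]*1000).astype(np.float32)))
print(np.linalg.lstsq(np.c_[q[:,:2]-[.6497,-.0271],np.ones(len(q))],q[:,2],rcond=None)[0])
rel([.42,.18,.24],down(np.pi-.1))
```

```text
[ 0.60415192 -0.04250141  0.24713853] [ 0.80111236  0.29928138 -0.80489459] 8.85
hub 1080 [ 0.64766477 -0.02682676  0.12692556] ((649.8988647460938, -26.616840362548828), (30.80486488342285, 30.003419876098633), 18.446720123291016)
rim 2823 [ 0.64649325 -0.02742068  0.09580418] ((650.0098266601562, -26.839906692504883), 45.02268981933594)
[-0.00060399 -0.00113805  0.09552585]
delta [0.1045, 0.2687, 0.0057] turn [0.0008, 0.0017, 0.423]
```

The wheel is home: rim top 95.8 mm, hub top 126.9 mm, level, centred and released. Next is the probe.

In the tool's units: 0.323 rad / 1.5708 = 0.2056.

Request:
{"op": "move_arm", "data": {
  "plan": [
    {"delta_pos": [0.095,0.27,-0.01],"turn": [0,0,0.0955],"fingers": 0},
    {"delta_pos": [0.095,0.27,-0.01],"turn": [0,0,0.2037],"fingers": 0},
    {"delta_pos": [0.095,0.27,-0.01],"turn": [0,0,0.2056],"fingers": 0},
    {"delta_pos": [0.095,0.27,-0.01],"turn": [0,0,0.2056],"fingers": 0},
    {"delta_pos": [0.095,0.27,-0.01],"turn": [0,0,0.2056],"fingers": 0},
    {"delta_pos": [0.095,0.27,-0.01],"turn": [0,0,0.2056],"fingers": 0},
    {"delta_pos": [0.095,0.27,-0.01],"turn": [0,0,0.2056],"fingers": 0}
  ]
}}

```text
clock: 9.78
position: [0.4287, 0.1839, 0.2545]
ee_rot: [-0.0, 1.0, -0.0, -0.0]
ft_force: [0.0, -0.1, 0.5]
grip_width: 0.995
grasp_force: 0.0
```

```bash
cat > pr.py <<'E'
from h import *
import sys
w=snap('wrist'); pickle.dump(w,open('w5.pkl','wb')); o=w['o']; print(o['position'],abs(o['joint_velocities']).max())
save(w,sys.argv[1],None,1.4)
p=cloud(w).reshape(-1,3); p=p[~np.isnan(p[:,0])]; p=p[np.hypot(*(p[:,:2]-[.46,.193]).T)<.06]
for a,b,r in((.119,.128,.03),(.08,.128,.03),(.07,.118,.03),(.0585,.065,.03),(.052,.0575,.06)):
    q=p[(p[:,2]>a)&(p[:,2]<b)&(np.hypot(*(p[:,:2]-[.46,.193]).T)<r)]
    if len(q)>5: print(a,b,len(q),np.median(q,0),cv2.minAreaRect((q[:,:2]*1000).astype(np.float32)))
E
python3 pr.py w5.png
```

```text
[0.42869141 0.18388947 0.25453772] 0.019012580650710598
0.119 0.128 438 [0.46104456 0.19585825 0.1234188 ] ((461.82757568359375, 196.39889526367188), (17.891332626342773, 17.72338104248047), 0.2838893234729767)
0.08 0.128 712 [0.45582747 0.19580283 0.12229628] ((461.98248291015625, 196.15911865234375), (18.046886444091797, 18.043498992919922), 3.132950782775879)
0.07 0.118 321 [0.45359814 0.19550876 0.09674262] ((454.1332092285156, 195.63673400878906), (2.531126022338867, 17.889036178588867), 4.1287431716918945)
0.0585 0.065 141 [0.45404715 0.19527557 0.06103369] ((459.4952392578125, 195.92190551757812), (19.158260345458984, 24.708532333374023), 7.531342506408691)
0.052 0.0575 2856 [0.45451675 0.19284181 0.05508488] ((462.6391296386719, 196.32839965820312), (64.21876525878906, 64.74227905273438), 79.2622299194336)
```

View pics/w5.png

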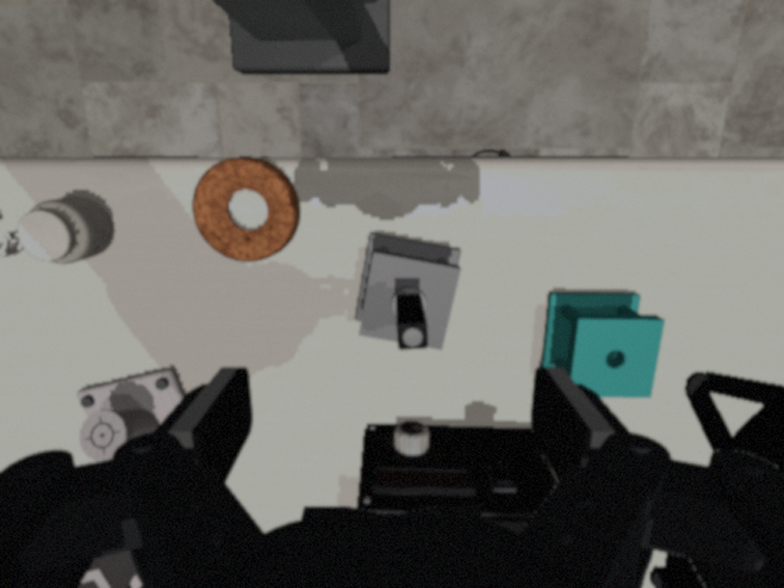

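Probe in w5: button at (412,338) in the grey stand, centred at (0.462, 0.1962) with its top at 123–125 mm and yaw about 3°. The stand's own centre agrees at (0.4626, 0.1963). The turquoise stand at (615,358) is empty.

In the tool's units: -0.055 rad / 1.5708 = -0.035.

Request:
{"op": "move_arm", "data": {
  "plan": [
    {"delta_pos": [-0.0333,0.0123,0.05],"turn": [0,0,-0.035],"fingers": 0},
    {"delta_pos": [-0.0333,0.0123,0.09],"turn": [0,0,-0.035],"fingers": 0},
    {"delta_pos": [-0.0333,0.0123,0.09],"turn": [0,0,-0.035],"fingers": 0},
    {"delta_pos": [-0.0333,0.0123,0.13],"turn": [0,0,-0.035],"fingers": 0},
    {"delta_pos": [-0.0333,0.0123,0.166],"turn": [0,0,-0.035],"fingers": 0},
    {"delta_pos": [-0.0333,0.0123,0.166],"turn": [0,0,-0.035],"fingers": 0}
  ],
  "force": 40
}}

```text
clock: 10.58
position: [0.4613, 0.1956, 0.089]
ee_rot: [-0.027, 1.0, -0.001, -0.001]
ft_force: [0.1, -0.3, 1.0]
grip_width: 1.002
grasp_force: 0.0
```

Run:
```python
from h import *
o=get_obs();print(o['position'],o['ft_force'])
rel([.462,.1962,.087],down(np.radians(183.2)))
```

```text
[0.46127769 0.19560557 0.08898509] [ 0.10688323 -0.34377482  0.97934772]
delta [-0.0008, 0.0006, 0.002] turn [-0.0014, -0.002, -0.0018]
```

Request:
{"op": "move_arm", "data": {
  "plan": [
    {"delta_pos": [-0.0007,0.0005,0.001],"turn": [0,0,0],"fingers": 0.5},
    {"delta_pos": [-0.0007,0.0005,0.001],"turn": [0,0,0],"fingers": 0.7},
    {"delta_pos": [-0.0007,0.0005,0.001],"turn": [0,0,0],"fingers": 1},
    {"delta_pos": [-0.0007,0.0005,0.001],"turn": [0,0,0],"fingers": 1},
    {"delta_pos": [-0.0007,0.0005,0.001],"turn": [0,0,0],"fingers": 1},
    {"delta_pos": [-0.0007,0.0005,0.001],"turn": [0,0,0],"fingers": 1}
  ],
  "force": 60
}}

```text
clock: 11.32
position: [0.4626, 0.1973, 0.0888]
ee_rot: [-0.028, 1.0, 0.0, 0.0]
ft_force: [-1.8, -0.5, 5.9]
grip_width: 0.204
grasp_force: 58.4
```

Run:
```python
from h import *
o=get_obs();print(o['position'],o['ft_force'],o['grip_width'],o['grasp_force'],Rt.from_quat(o['ee_rot']).as_matrix().round(4))
```

```text
[0.46256389 0.19726173 0.08883103] [-1.76546479 -0.51633962  5.87157166] 0.2036394345366649 58.40435206890106 [[-9.985e-01 -5.520e-02  6.000e-04]
 [-5.520e-02  9.985e-01  7.000e-04]
 [-6.000e-04  7.000e-04 -1.000e+00]]
```

```bash
cat > tg.py <<'E'
from h import *
A=np.radians(194.13); t=np.radians(25)
n=np.array([np.sin(t)*np.cos(A),np.sin(t)*np.sin(A),np.cos(t)]); d=np.array([np.cos(t)*np.cos(A),np.cos(t)*np.sin(A),-np.sin(t)])
G=Rt.from_matrix(np.c_[d,np.cross(-n,d),-n]); P=np.array([.5728,-.0464,.0562])
E
python3 - <<'E'
from tg import *
rel(P+n*.1198,G)
E
```

```text
delta [-0.047, -0.259, -0.0761] turn [-0.0412, -0.4343, -0.1885]
```

Request:
{"op": "move_arm", "data": {
  "plan": [
    {"delta_pos": [0,0,-0.02],"turn": [0,0,0],"fingers": 1},
    {"delta_pos": [0,0,-0.06],"turn": [0,0,0],"fingers": 1},
    {"delta_pos": [0,0,-0.1],"turn": [0,0,0],"fingers": 1},
    {"delta_pos": [0,0,-0.12],"turn": [0,0,0],"fingers": 1},
    {"delta_pos": [0,0,-0.12],"turn": [0,0,0],"fingers": 1}
  ]
}}

```text
clock: 11.95
position: [0.4628, 0.1974, 0.2093]
ee_rot: [-0.028, 1.0, 0.001, 0.001]
ft_force: [0.9, -0.0, -1.3]
grip_width: 0.204
grasp_force: 58.7
```

In the tool's units: -0.434 rad / 1.5708 = -0.2763.

Request:
{"op": "move_arm", "data": {
  "plan": [
    {"delta_pos": [-0.01,-0.06,0],"turn": [-0.0064,-0.0694,-0.0299],"fingers": 1},
    {"delta_pos": [-0.02,-0.12,0.01],"turn": [-0.0127,-0.1381,-0.0598],"fingers": 1},
    {"delta_pos": [-0.03,-0.18,0.02],"turn": [-0.0191,-0.2075,-0.0898],"fingers": 1},
    {"delta_pos": [-0.04,-0.23,0.035],"turn": [-0.0261,-0.2763,-0.1197],"fingers": 1},
    {"delta_pos": [-0.047,-0.259,0.044],"turn": [-0.0261,-0.2763,-0.1197],"fingers": 1},
    {"delta_pos": [-0.047,-0.259,0.044],"turn": [-0.0261,-0.2763,-0.1197],"fingers": 1},
    {"delta_pos": [-0.047,-0.259,0.044],"turn": [-0.0261,-0.2763,-0.1197],"fingers": 1}
  ]
}}

```text
clock: 12.82
position: [0.5229, -0.0582, 0.1633]
ee_rot: [-0.12, 0.969, 0.026, 0.214]
ft_force: [0.1, 0.3, -1.5]
grip_width: 0.202
grasp_force: 58.8
```

```bash
cat > v.py <<'E'
from tg import *
import sys
w=snap('wrist'); s=snap('side'); tp=snap('top'); pickle.dump((w,s,tp),open('v6.pkl','wb'))
o=w['o'];print(o['clock'],o['position'],o['ft_force'].round(2),abs(o['joint_velocities']).max().round(4)); rel(P+n*.1198,G,o)
R=Rt.from_quat(o['ee_rot']); tip=o['position']+R.apply([0,0,.0798])
def pj(c,X): q=c['R']@X+c['t']; return q[0]/q[2]*c['fx']+c['cx'],q[1]/q[2]*c['fy']+c['cy']
for c in(w,s): print('tip px',pj(c,tip),'pad px',pj(c,P))
for nm,c in(('w',w),('s',s),('t',tp)):
    p=cloud(c).reshape(-1,3); p=p[~np.isnan(p[:,0])]; q=R.inv().apply(p-o['position'])
    m=(np.hypot(q[:,0],q[:,1])<.02)&(q[:,2]>.03)&(q[:,2]<.085)
    for a,b in((.034,.06),(.066,.085)):
        r=q[m&(q[:,2]>a)&(q[:,2]<b)]
        if len(r)>3: print(nm,a,len(r),np.median(r,0).round(4),r.min(0).round(4),r.max(0).round(4))
u,v=map(int,pj(w,tip)); a,b=max(0,u-65),max(0,v-50); ia=w['color'][b:b+100,a:a+130,::-1]; print('w crop',a,b,ia.shape)
u,v=map(int,pj(s,tip)); a,b=u-65,v-50; ib=s['color'][b:b+100,a:a+130,::-1]; print('s crop',a,b)
cv2.imwrite('pics/'+sys.argv[1],np.vstack([cv2.resize(x,(390,300),interpolation=cv2.INTER_CUBIC) for x in(ia,ib)]))
E
python3 v.py v6.png
```

```text
12.825 [ 0.52294044 -0.05816063  0.16334871] [ 0.05  0.28 -1.51] 0.0189
delta [-0.0011, -0.0008, -0.001] turn [-0.0005, -0.0026, 0.0005]
tip px (np.float64(279.94098841792567), np.float64(220.01662437219954)) pad px (np.float64(278.9372930948698), np.float64(206.21568846989422))
tip px (np.float64(275.9882334546002), np.float64(205.9746642391335)) pad px (np.float64(281.3741292741127), np.float64(214.30899905325722))
w 0.034 19 [ 0.0048 -0.0006  0.0585] [ 0.0041 -0.003   0.0557] [0.0054 0.0024 0.06  ]
w 0.066 23 [ 0.0027 -0.0006  0.076 ] [ 0.0012 -0.0032  0.072 ] [0.0033 0.002  0.078 ]
s 0.034 22 [ 0.0026 -0.0046  0.0514] [-0.0034 -0.0086  0.034 ] [0.0117 0.0035 0.0596]
s 0.066 6 [ 0.0006 -0.002   0.073 ] [-0.0021 -0.0029  0.0687] [ 0.0036 -0.0014  0.0782]
w crop 214 170 (100, 130, 3)
s crop 210 155
```

View pics/v6.png

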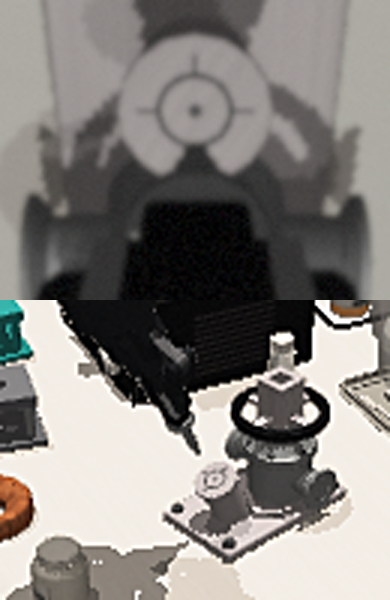

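In v6, the wrist half shows the pad dot at (195,110) and the tip just below it at (195,150), within 1 px of prediction. The side half shows the tip above the pad. I approach to about 5 mm.

In the tool's units: -0.0026 rad / 1.5708 = -0.0017.

Request:
{"op": "move_arm", "data": {
  "plan": [
    {"delta_pos": [-0.0013,-0.0003,0.012],"turn": [0,-0.0017,0],"fingers": 1},
    {"delta_pos": [-0.0013,-0.0003,0.024],"turn": [0,-0.0017,0],"fingers": 1},
    {"delta_pos": [-0.0013,-0.0003,0.031],"turn": [0,-0.0017,0],"fingers": 1},
    {"delta_pos": [-0.0013,-0.0003,0.034],"turn": [0,-0.0017,0],"fingers": 1},
    {"delta_pos": [-0.0013,-0.0003,0.034],"turn": [0,-0.0017,0],"fingers": 1},
    {"delta_pos": [-0.0013,-0.0003,0.034],"turn": [0,-0.0017,0],"fingers": 1}
  ]
}}

```text
clock: 13.72
position: [0.5387, -0.0554, 0.1341]
ee_rot: [-0.12, 0.969, 0.027, 0.216]
ft_force: [0.4, -0.1, -0.0]
grip_width: 0.206
grasp_force: 58.8
```

```bash
sed -i 's/rel(P+n\*.1198,G,o)/rel(P+n*.0798,G,o)/' v.py; python3 v.py v7.png
python3 - <<'E'
from tg import *
w,s,tp=pickle.load(open('v6.pkl','rb')); o=w['o']; R=Rt.from_quat(o['ee_rot'])
p=cloud(w).reshape(-1,3); p=p[~np.isnan(p[:,0])]; q=R.inv().apply(p-o['position'])
# pad plane in tool frame
m=(np.hypot(q[:,0],q[:,1])<.025)&(q[:,2]>.07)&(q[:,2]<.1); r=q[m]; k=abs(r[:,2]-.085)<.006
for _ in range(6):
    g=np.linalg.lstsq(np.c_[r[k][:,:2],np.ones(k.sum())],r[k][:,2],rcond=None)[0]; k=abs(np.c_[r[:,:2],np.ones(len(r))]@g-r[:,2])<.0015
print('pad plane tool z',g,k.sum(),'ctr',(r[k].min(0)+r[k].max(0))/2,r[k].min(0),r[k].max(0))
E
```

```text
13.725 [ 0.5386511  -0.05540383  0.13411837] [ 0.39 -0.08 -0.01] 0.0027
delta [0.0009, 0.0004, 0.0057] turn [-0.0005, 0.0019, -0.0002]
tip px (np.float64(279.9401310320117), np.float64(220.01998756345773)) pad px (np.float64(280.57566431425334), np.float64(215.8493196912235))
tip px (np.float64(281.05512134537105), np.float64(212.85171719902704)) pad px (np.float64(281.3741292741127), np.float64(214.30899905325722))
w 0.034 20 [ 0.0048 -0.0006  0.0587] [ 0.0042 -0.0036  0.0561] [0.0055 0.0024 0.06  ]
w 0.066 337 [0.004  0.0007 0.0847] [-0.0102 -0.0187  0.0661] [0.0199 0.0189 0.085 ]
s 0.034 20 [ 0.0023 -0.0044  0.053 ] [-0.0027 -0.0081  0.0386] [0.0057 0.0024 0.0598]
s 0.066 68 [ 0.0016 -0.0037  0.0838] [-0.0165 -0.0185  0.0668] [0.0188 0.0186 0.0849]
t 0.066 46 [-0.0029  0.0037  0.0833] [-0.0158 -0.0179  0.0789] [0.0121 0.0188 0.085 ]
w crop 214 170 (100, 130, 3)
s crop 216 162
pad plane tool z [ 0.00170067 -0.00043912  0.08561924] 1936 ctr [4.04879239e-03 8.28217445e-05 8.56592057e-02] [-0.01296599 -0.01953121  0.08418888] [0.02106358 0.01969685 0.08712953]
```

View pics/v7.png

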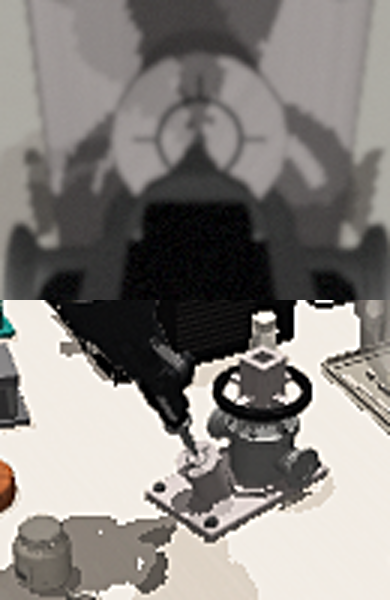

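v7: ring centre at (199,139) in the wrist half, as predicted; the side half shows the tip above the pad centre. The pad plane is 5.8 mm ahead and square to 0.1°, so I press in.

In the tool's units: 0.0019 rad / 1.5708 = 0.0012.

Request:
{"op": "move_arm", "data": {
  "plan": [
    {"delta_pos": [0.0009,0.0007,0.002],"turn": [0,0.0012,0],"fingers": 1},
    {"delta_pos": [0.0009,0.0007,0.004],"turn": [0,0.0012,0],"fingers": 1},
    {"delta_pos": [0.0009,0.0007,0.006],"turn": [0,0.0012,0],"fingers": 1},
    {"delta_pos": [0.0009,0.0007,0.008],"turn": [0,0.0012,0],"fingers": 1},
    {"delta_pos": [0.0009,0.0007,0.0095],"turn": [0,0.0012,0],"fingers": 1},
    {"delta_pos": [0.0009,0.0007,0.0105],"turn": [0,0.0012,0],"fingers": 1},
    {"delta_pos": [0.0009,0.0007,0.0105],"turn": [0,0.0012,0],"fingers": 1},
    {"delta_pos": [0.0009,0.0007,0.0105],"turn": [0,0.0012,0],"fingers": 1}
  ]
}}

```text
clock: 14.88
position: [0.542, -0.0539, 0.124]
ee_rot: [-0.12, 0.969, 0.026, 0.215]
ft_force: [-1.8, -0.5, 1.2]
grip_width: 0.206
grasp_force: 59.4
```

```bash
cat > f.py <<'E'
from tg import *
w=snap('wrist'); o=w['o']; R=Rt.from_quat(o['ee_rot'])
fs=[]
for _ in range(8): fs.append(get_obs()['ft_force']@n); camera('top')
print('Fn',np.round(fs,2)); rel(P+n*.0738,G,o); 
p=cloud(w).reshape(-1,3); p=p[~np.isnan(p[:,0])]; q=R.inv().apply(p-o['position'])
r=q[(np.hypot(q[:,0],q[:,1])<.025)&(q[:,2]>.06)&(q[:,2]<.09)]; z0=.0856-(.0105 if 0 else 0)
k=abs(r[:,2]-np.median(r[:,2]))<.006
for _ in range(8):
    g=np.linalg.lstsq(np.c_[r[k][:,:2],np.ones(k.sum())],r[k][:,2],rcond=None)[0]; k=abs(np.c_[r[:,:2],np.ones(len(r))]@g-r[:,2])<.0015
print('plane',g,'min',r[k].min(0),'max',r[k].max(0), 'press mm',(.0798-g[2])*1e3)
m=(np.hypot(q[:,0],q[:,1])<.009)&(q[:,2]>.045)&(q[:,2]<.066)
print('nose',q[m].min(0),q[m].max(0))
E
python3 f.py
```

```text
Fn [1.95 1.98 2.73 2.16 2.27 2.48 2.5  1.35]
delta [-0.0001, -0.0002, 0.0011] turn [-0.0006, -0.0003, -0.0003]
plane [ 0.00391527 -0.00112285  0.07499322] min [-0.01163735 -0.01998422  0.0734884 ] max [0.01997535 0.01946526 0.07656978] press mm 4.806775615112599
nose [ 0.00237334 -0.004882    0.05601627] [0.00535308 0.0036997  0.0655138 ]
```

Request:
{"op": "move_arm", "data": {
  "plan": [
    {"delta_pos": [0,0,0.0011],"turn": [0,0,0],"fingers": 1},
    {"delta_pos": [0,0,0.0011],"turn": [0,0,0],"fingers": 1},
    {"delta_pos": [0,0,0.0011],"turn": [0,0,0],"fingers": 1},
    {"delta_pos": [0,0,0.0011],"turn": [0,0,0],"fingers": 1}
  ]
}}

```text
clock: 15.82
position: [0.5424, -0.0538, 0.123]
ee_rot: [-0.12, 0.969, 0.026, 0.215]
ft_force: [-0.5, 0.1, 2.4]
grip_width: 0.208
grasp_force: 59.3
```

```bash
python3 f.py
python3 - <<'E'
from h import *
o=get_obs(); print(o['clock'],o['position'],abs(o['joint_velocities']).max(),o['grasp_force'])
for nm in('side','top'):
    p=cloud(camera(nm)).reshape(-1,3); q=p[(np.hypot(p[:,0]-.65,p[:,1]+.027)<.047)&(p[:,2]>.09)&(p[:,2]<.13)]; h=q[q[:,2]>.12]; r=q[q[:,2]<.1]
    print(nm,np.median(h,0),np.median(r,0))
E
```

```text
Fn [3.37 2.96 3.19 2.87 3.33 3.2  2.37 2.95]
delta [-0.0001, -0.0002, -0.0001] turn [-0.0007, -0.0003, -0.0003]
plane [0.00242888 0.00102726 0.07386331] min [-0.01185365 -0.01998566  0.0723904 ] max [0.02015318 0.01926883 0.07536351] press mm 5.936686420878121
nose [ 0.00250744 -0.00485514  0.05560031] [0.00550808 0.003678   0.06558572]
16.275 [ 0.54240765 -0.05380075  0.12297908] 0.002762942929369088 59.34166431427002
side [ 0.64900198 -0.03096316  0.12657248] [ 0.63865152 -0.04061278  0.0951098 ]
top [ 0.64603348 -0.0257585   0.1265024 ] [ 0.64486965 -0.02872923  0.09544378]
```

The tip is pressed in 5.9 mm with about 4 N after allowing for the probe's weight, centred and square. The wheel is still home.

```bash
python3 -c "
from workcell import hand_in
print(hand_in())"
```

```text
the job is handed in; nothing more can be done
None
```

The job is handed in at about 16 s: the handwheel is fully home on the spindle and released, and the probe is held square on the centre of the test pad's ring, its tip pressed in about 5.9 mm of 12 mm.

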